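Set the dividing head to its fifth click and lock it

ROBOT

A 6-joint arm with a two-finger parallel gripper is mounted at the origin on a cart in front of the work surface, level with it; the furniture and walls round the work are solid. World frame = base frame: x ahead of the robot, y to its left, z up, the work surface at z = 0. Lengths are in mm, angles in rad, forces in N, time in s.
With the tool pointing down it reaches from about 350 to 975 mm from the base axis. Payload 7.1 kg.
Tool frame: the origin (TCP) lies at the very end of the fingers, on their centre line; the grasp point (between the pads) lies 19 mm behind it; z points along the fingers, y is the direction in which the jaws open and shut (so a half turn about z gives the same grasp; the last joint's range is limited). The gripper opens to 88 mm and grips with 3 to 60 N. Pads are 20 mm wide; open, the fingers measure 115 mm over their backs; the gripper's body (75 mm by 178 mm) begins 61 mm behind the grasp point.
Start: joints at [-1.235, 0.423, 1.63, -0, 1.089, -0.019], TCP at [217.143, -586.049, 222.675] pointing down, gripper open.
Joint ranges: [-3, 3], [-0.9, 2.11], [0.09, 2.58], [-1.31, 4.45], [0.11, 2.69], [-2.54, 2.54]. Speed limits (rad/s): [2.39, 2.39, 3.01, 3.14, 3.14, 3.14].

INTERFACE

Orientations are given as a rotation vector (axis times angle).
In Python, from workcell import ctrl, imaging gives the robot as it stands. The module is installed in compiled form; this text tells all that it offers.
- The arm moves only by the shell command python3 -m pendant 'ROWS'. ROWS is JSON, a list of rows, each an object with "turn": the turn, a rotation vector about the world's x, y, z in rad, a list of three; "dp": the shift along the world's x, y, z in m, a list of three; "claw": the finger opening in m, from 0 to 0.0878. A call has 1 to 8 rows; each row is the pose to reach, as a shift and turn from the pose commanded when the call began; what a row does not reach only later rows make up. A row lasts 1/10 s, in which the tool goes at most 50 mm and 8.59 degrees, less where a joint would pass 70% of its speed; a pose out of reach is approached as far as the arm can. A call with a gripper value outside its range is refused whole. The fingers move at their own pace and stop on an object; the grip force is fixed at half the most. Time passes only in rows, so rows that repeat a pose let the fingers close. It gives the time, the measured TCP pose, the force and the opening at its end, in the units of the state.
- ctrl.get_obs(): the state, without advancing time (a new reading comes with each control period).
- imaging.get_image(name): name is "scene" or "top" or "wrist"; returns a dict with "pixels" (480x640x3 uint8, blue, green, red), "fov_y" (degrees; the focal length in pixels is half the picture's height over the tangent of half this angle, whatever the lens; pixels are square), "cx", "cy" (the principal point, pixels), "xyz" and "rotation" of the camera in the world. Camera axes: x right, y up, looking along -z (the intrinsics and any distortion apply to the point x, -y, -z); pixel columns grow to the right and rows downward; lengths in mm; the calibration is good to about 2 mm. The wrist camera is an equidistant fisheye: a pixel r from the principal point sees the ray r / f radians off the axis. A picture is of the moment at which its call begins. There is no depth.
- ctrl.close_job(): hands the job in, once; it reports no verdict.
The state is a dict: "t": time; "qpos": joint angles; "qvel": joint speeds; "joint_torque": joint torques, N m; "ee_pos": TCP position; "orientation": TCP orientation; "ft_force": force on the tool from outside, world axes, zero at the start; "moment": the same for the moment, N m; "width": finger opening in mm.
Only numpy, scipy, OpenCV 4.12 (cv2) and the standard library are available. Lean on these libraries where they do the work, as an engineer would, in place of code of your own. Each camera call takes 0.05 s, during which the arm holds its last target.

TASK

The sprocket on the dividing head must be set for its next mark: push the dial's upright peg round clockwise (seen from above) until it rests exactly five clicks past the raised zero pointer on the head's foot; it now stands at the pointer or one or two clicks past it, twelve clicks make a turn. Then push the locking bolt fully home by its tab so that the dial is locked, without disturbing the loose parts around.

Things in the scene. Friction and masses are not known exactly. Their poses are not given: they have to be found in the camera images.
- index_head: Fixed dividing head on the bench: grey round foot 160 mm across and 22 mm high, with a tongue 48 mm wide and 14 mm high reaching out along its +y to 155 mm from the axis. Near the tongue a thin dark wedge, the zero pointer, rises to 36 mm at the foot's rim, 75 mm from the axis, 60 degrees counter-clockwise from the head's +x axis. Fine lines on the rim mark the twelve click positions. Origin on the dial's axis at bench level; z up.
- hub (a point): Point on the dial's vertical axis, 41 mm above the bench, level with the dial's top face. A steel dial 136 mm across with twelve square lugs round its rim turns about it; bolted on it is a toothed sprocket 79 mm across with a dark hexagon nut, whose top is 57 mm above the bench.
- peg (a point): Upright peg on the dial with a black sleeve 15 mm across (sleeve from 57 mm to 91 mm above the bench, the end of the peg); it stands 50 mm from the axis. The point is on the peg's centre line, 74 mm above the bench, and goes round with the dial. Pushing the peg sideways turns the dial; nothing else stands higher than 57 mm inside the rim.
- dial (a joint): Angle of the dial in rad, growing clockwise seen from above. Twelve spring click-stops a turn, one every 0.524 rad, at whole multiples of 0.524; it starts at rest in the click-stop 0, 1 or 2. It takes up to about 3 N at the peg to leave a click-stop; past half-way the dial jumps on by itself into the next one and stays. At 0 the peg stands at the zero pointer; value / 0.524 is the count of clicks past it. It is free to turn about a full turn either way; no stop at the goal.
- bolt (a joint): Travel of the locking bolt in m: 0 drawn back (it starts within 3 mm of that), 0.018 fully home (end stop), its round nose then 10 mm deep between two lugs of the dial. It slides along the head's -y, towards the axis, and enters only while the dial rests in a click-stop. Friction about 2 N, no spring: it stays where it is left.
- tab (a point): Upright steel push tab on the outer end of the bolt: 30 mm wide (along the head's x), 8 mm thick (along its y), from 20 to 72 mm above the bench. The point is mid-width and mid-thickness, 60 mm above the bench; with the bolt drawn back it is 124 mm from the axis along the head's +y. Clear space behind it; between tab and dial stands the bolt's guide block, 44 mm high, 80 to 98 mm from the axis.
- spring_mid (a point): Bystander, to be left alone: loose bare steel valve spring standing upright, 30 mm across, 42 mm tall. The point is at its middle.
- bearing_mid (a point): Bystander, to be left alone: loose ball bearing lying flat, 62 mm across, 16 mm thick. The point is at its middle.
- plug_mid (a point): Bystander, to be left alone: loose spark plug lying on its side, 74 mm long. The point is at its middle.
- valve_mid (a point): Bystander, to be left alone: loose engine valve standing on its 36 mm head, stem up, 92 mm tall. The point is at its middle.

How it is judged (in metres and radians):
On the way:
1. the dial rests in the fifth click clockwise of the zero pointer, the bolt still drawn back (value of joint dial between 2.49 and 2.75 rad and value of joint bolt below 0.007 m and velocity of joint dial between -0.15 and 0.15 rad/s), for 0.2 s.
At the end, for the whole second after the job is handed in: The dial rests five clicks (150 degrees, within about 7) clockwise of the zero pointer, reached by turning clockwise (joint dial 2.49 to 2.75), and the locking bolt is home to within 2.5 mm of its end stop (value of joint dial between 2.49 and 2.75 rad and value of joint bolt above 0.0155 m and velocity of joint dial between -0.05 and 0.05 rad/s); the robot touches nothing.
It fails at once if a loose bystander is shifted by more than 25 mm or knocked over (distance of any of spring_mid, bearing_mid, plug_mid, valve_mid from where it was at the start of the episode above 0.025 m or angle between any of spring_mid, valve_mid's own z axis and vertical above 0.7 rad).
It also fails if it takes over 59 s, if anything falls off the work surface, if the arm or the gripper's body presses on something with over 40 N, if the wrist force passes 120 N, or if a joint passes its speed limit or range.

## Working session

There is one attempt and no reset: what is moved stays moved. The work goes in short steps, Python scripts to look and compute and a shell command to move; the robot and the scene stay as the last step left them, time stands still between calls to the robot, and variables do not carry over. Pictures are saved under pics/ and viewed, and the job is handed in when it is done.

```bash
mkdir -p pics
cat > h.py <<'E'
import numpy as np,cv2,pickle
from workcell import ctrl,imaging
def grab(name,fn):
    im=imaging.get_image(name); cv2.imwrite(f'pics/{fn}.png',im['pixels']); pickle.dump(im,open(f'pics/{fn}.pkl','wb')); return im
def ray(im,u,v):
    h=im['pixels'].shape[0]; f=h/2/np.tan(np.radians(im['fov_y'])/2)
    return f
def toplane(im,u,v,z,fish=False):
    f=ray(im,u,v); x=u-im['cx']; y=v-im['cy']
    if fish:
        r=np.hypot(x,y); t=r/f; d=np.array([x/r*np.sin(t),-y/r*np.sin(t),-np.cos(t)])
    else: d=np.array([x/f,-y/f,-1])
    R=np.array(im['rotation']); 
    if R.shape!=(3,3): R=cv2.Rodrigues(R.astype(float))[0]
    d=R@d; c=np.array(im['xyz'],float); return c+d*(z-c[2])/d[2]
E
python3 - <<'E'
from h import *
for n in('scene','top','wrist'):
    im=grab(n,n+'0'); print(n,{k:v for k,v in im.items() if k!='pixels'})
print(ctrl.get_obs())
E
```

```text
scene {'fov_y': 44.58069340451236, 'cx': 318.9861523277103, 'cy': 238.52583367116912, 'xyz': array([118.05923133, 958.76840661, 432.27090765]), 'rotation': array([ 0.36394864, -1.46802117, -2.32216402])}
top {'fov_y': 55.77893651498771, 'cx': 320.88065631876435, 'cy': 235.32971737483354, 'xyz': array([333.60652895, 273.97879786, 923.27425481]), 'rotation': array([ 0.14885634, -0.15831401, -1.58095994])}
wrist {'fov_y': 65.70646984690485, 'cx': 323.96190029714364, 'cy': 237.806258641335, 'xyz': array([ 279.8939929 , -560.77132861,  384.95630225]), 'rotation': array([-0.21972744,  0.15400834, -1.20947207])}
{'t': 0.15, 'qpos': array([-1.23498386e+00,  4.23695412e-01,  1.63048798e+00, -4.05438790e-05,
        1.08856946e+00, -1.90104858e-02]), 'qvel': array([-0.0013926 , -0.00148188, -0.00242446, -0.00027415,  0.00038045,
       -0.00059495]), 'joint_torque': array([-7.09982778e-04, -5.44982493e+01, -2.73919702e+01,  6.43623364e-02,
        2.03655468e-02, -6.58306203e-05]), 'ee_pos': array([ 217.01088817, -585.67256569,  222.0718587 ]), 'orientation': array([-3.09115430e+00, -5.54263316e-01,  3.43045015e-04]), 'ft_force': array([ 0.82140098,  1.17664965, -0.1926011 ]), 'moment': array([ 0.01209948, -0.01928241,  0.02277143]), 'width': 87.91196641441614}
```

View pics/top0.png

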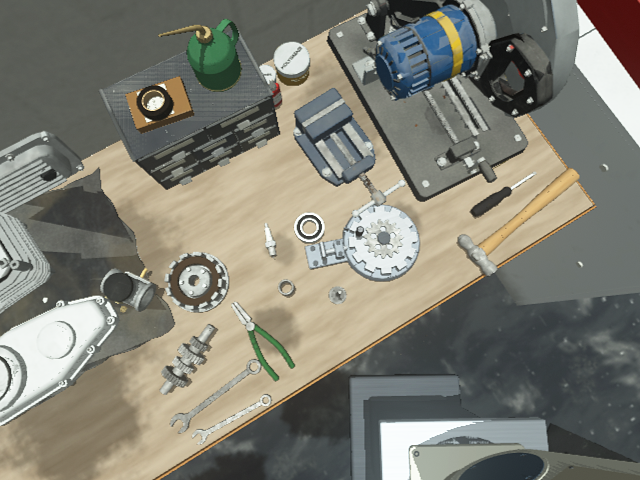

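View pics/scene0.png

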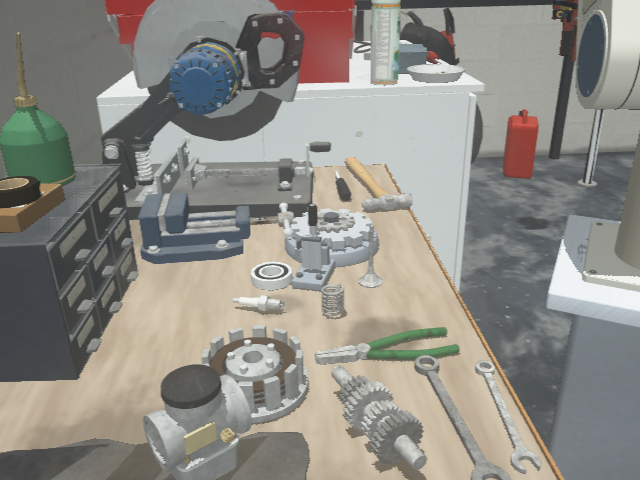

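Top view: dial near (382,241), tongue and tab towards (312,256), and a dark peg near (361,232). The bearing is at (309,227), the plug at (270,240), the spring at (287,288) and the valve at (337,295). I'll enlarge it.

Run:
```python
from h import *
im=cv2.imread('pics/top0.png')[180:310,260:430]; cv2.imwrite('pics/top0z.png',cv2.resize(im,None,fx=4.6,fy=4.6,interpolation=cv2.INTER_CUBIC))
im=cv2.imread('pics/scene0.png')[170:330,220:400]; cv2.imwrite('pics/sc0z.png',cv2.resize(im,None,fx=3.7,fy=3.7,interpolation=cv2.INTER_CUBIC))
im=pickle.load(open('pics/top0.pkl','rb'))
for n,u,v,z in [('dial',382,241,41),('peg',361,232,91),('tabtop',322,254,72),('bearing',309,227,16),('plug',270,240,10),('spring',287,288,42),('valve',337,295,92)]: print(n,toplane(im,u,v,z).round())
```

```text
dial [495. 146.  41.]
peg [503. 192.  91.]
tabtop [466. 266.  72.]
bearing [531. 291.  16.]
plug [506. 371.  10.]
spring [405. 335.  42.]
valve [387. 240.  92.]
```

View pics/top0z.png

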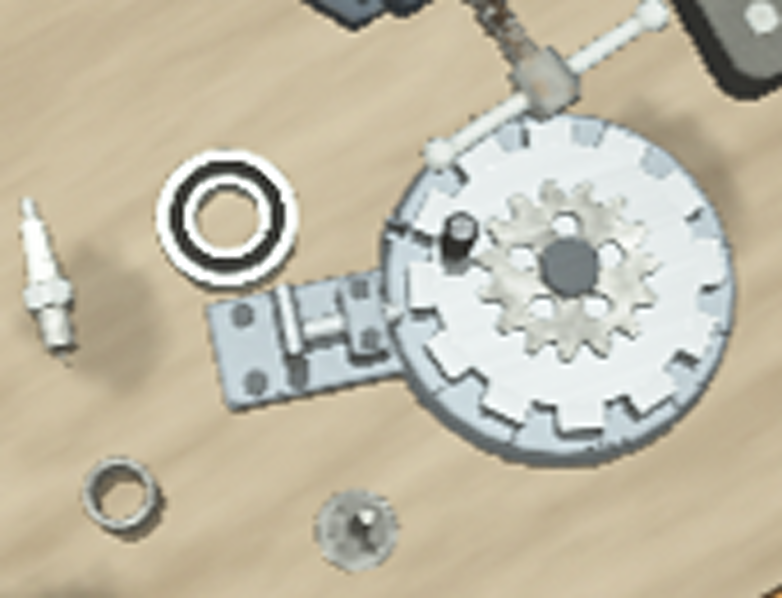

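View pics/sc0z.png

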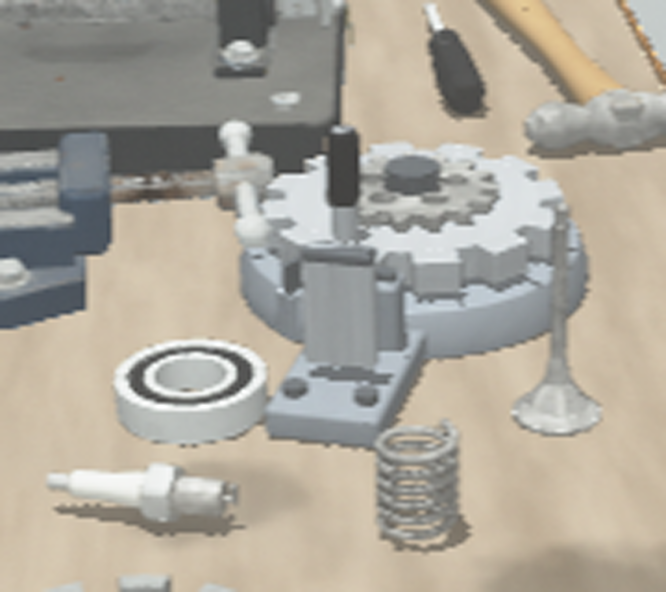

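```bash
cat >> h.py <<'E'
def tri(i1,p1,i2,p2):
    A=[]
    L=[]
    for im,p in((i1,p1),(i2,p2)):
        a=toplane(im,*p,0.);c=np.array(im['xyz'],float);d=(a-c)/np.linalg.norm(a-c);L.append((c,d))
    M=sum(np.eye(3)-np.outer(d,d) for c,d in L);b=sum((np.eye(3)-np.outer(d,d))@c for c,d in L)
    x=np.linalg.solve(M,b); return x,[np.linalg.norm((np.eye(3)-np.outer(d,d))@(x-c)) for c,d in L]
E
python3 - <<'E'
from h import *
T=pickle.load(open('pics/top0.pkl','rb'));S=pickle.load(open('pics/scene0.pkl','rb'))
t=lambda u,v:(260+u/4.6,180+v/4.6); s=lambda u,v:(220+u/3.7,170+v/3.7)
for n,a,b in [('ballL',t(440,150),s(250,228)),('ballR',t(653,13),s(235,133)),('block',t(545,80),s(243,170)),('pegtop',t(461,222),s(344,132)),('nut',t(570,267),s(412,163)),('tabtop',t(287,305),s(340,252)),('valvetip',t(366,515),s(561,212)),('springtop',t(120,490),s(418,430)),('bearing',t(227,216),s(190,372))]:
    x,e=tri(T,a,S,b);print(n,x.round(),np.round(e,1))
hub=toplane(T,*t(570,267),57);peg=toplane(T,*t(461,225),91);pt=toplane(T,*t(400,232),36)
ang=lambda p:np.degrees(np.arctan2(*(p-hub)[[1,0]]))
print('hub',hub,'peg',peg,ang(peg),np.linalg.norm((peg-hub)[:2]),'ptr',pt,ang(pt),np.linalg.norm((pt-hub)[:2]))
a,b=toplane(T,*t(205,308),14),toplane(T,*t(232,410),14);print('tongue',(a+b)/2,ang((a+b)/2),np.linalg.norm(((a+b)/2-hub)[:2]), np.degrees(np.arctan2(*(a-b)[[1,0]])))
a,b=toplane(T,*t(280,287),72),toplane(T,*t(294,355),72);print('tab',(a+b)/2,ang((a+b)/2),np.linalg.norm(((a+b)/2-hub)[:2]),np.linalg.norm(a-b))
E
```

```text
ballL [555. 196.  35.] [0.5 0.5]
ballR [617. 100.  35.] [0.6 0.6]
block [585. 150.  40.] [0.2 0.2]
pegtop [511. 193.  87.] [0.9 0.9]
nut [499. 145.  55.] [1.1 1.1]
tabtop [479. 264.  67.] [2.4 2.4]
valvetip [393. 235.  87.] [0.7 0.7]
springtop [409. 337.  39.] [0.6 0.6]
bearing [532. 291.  14.] [1. 1.]
hub [497.57732134 144.78933399  57.        ] peg [509.25870347 193.60444097  91.        ] 76.54227643998915 50.193319859799864 ptr [518.1598233  214.91525459  36.        ] 73.64262669573428 73.08408942465728
tongue [466.9998128  294.89166383  14.        ] 101.51423727252133 153.18516067573975 14.079124411826026
tab [473.85308105 265.06554375  72.        ] 101.15823839695095 122.59366301437886 29.05030258399733
```

Estimates: hub (498,145), tongue (head +y) at about 102°, pointer at about 72°, peg at about 75°, so the dial is at click 0 and has five clicks to go. The plan is to close the fingers and push the peg round with the finger side faces (tool -x), turning the tool along with it.

```bash
python3 -m pendant '[{"dp":[0.016,0.047,0.01],"turn":[0,0,0.15],"claw":0},{"dp":[0.032,0.094,0.02],"turn":[0,0,0.29],"claw":0},{"dp":[0.048,0.141,0.03],"turn":[0,0,0.43],"claw":0},{"dp":[0.064,0.188,0.03],"turn":[0,0,0.57],"claw":0},{"dp":[0.080,0.235,0.03],"turn":[0,0,0.71],"claw":0},{"dp":[0.096,0.282,0.03],"turn":[0,0,0.85],"claw":0},{"dp":[0.112,0.329,0.03],"turn":[0,0,0.99],"claw":0},{"dp":[0.128,0.376,0.03],"turn":[0,0,1.13],"claw":0}]'
python3 -c "
from h import *
print(ctrl.get_obs()['qpos'])"
```

```text
t: 0.95
ee_pos: [345.2, -208.3, 252.8]
orientation: [2.309, 2.13, 0.0]
ft_force: [1.2, -0.1, 0.2]
width: 27.3
[-5.72600716e-01  4.28532301e-02  2.05947691e+00  1.16942323e-04
  1.03884490e+00 -4.91746836e-01]
```

```bash
python3 -m pendant '[{"dp":[0.016,0.047,0],"turn":[0,0,0.14],"claw":0},{"dp":[0.032,0.094,0],"turn":[0,0,0.28],"claw":0},{"dp":[0.048,0.141,0],"turn":[0,0,0.42],"claw":0},{"dp":[0.064,0.188,0],"turn":[0,0,0.56],"claw":0},{"dp":[0.080,0.235,0],"turn":[0,0,0.7],"claw":0},{"dp":[0.096,0.282,0],"turn":[0,0,0.84],"claw":0},{"dp":[0.112,0.329,0],"turn":[0,0,0.98],"claw":0},{"dp":[0.128,0.376,0],"turn":[0,0,1.12],"claw":0}]'
python3 -m pendant '[{"dp":[0.007,0.024,0],"turn":[0,0,0.12],"claw":0},{"dp":[0.007,0.024,0],"turn":[0,0,0.22],"claw":0},{"dp":[0.007,0.024,0],"turn":[0,0,0.22],"claw":0}]'
python3 - <<'E'
from h import *
im=grab('wrist','w1');print(im['xyz'],im['rotation']);grab('scene','s1');o=ctrl.get_obs();print(o['ee_pos'],o['orientation'],o['qpos'])
E
```

```text
t: 1.75
ee_pos: [473.2, 168.1, 252.6]
orientation: [0.823, 3.032, -0.0]
ft_force: [1.5, 0.3, 0.6]
width: 0.4
t: 2.05
ee_pos: [479.8, 190.6, 252.2]
orientation: [-0.492, -3.102, 0.001]
ft_force: [0.1, -0.4, 0.1]
width: 0.3
[414.62785498 213.10305773 415.21292828] [-0.21846178 -0.15724387  1.24934396]
[479.7597055  189.55985794 252.41680811] [-4.99716119e-01 -3.10102925e+00  6.47974315e-04] [ 3.53268055e-01  2.26480259e-01  1.84064750e+00 -9.73255800e-05
  1.07515352e+00 -8.97938513e-01]
```

View pics/w1.png

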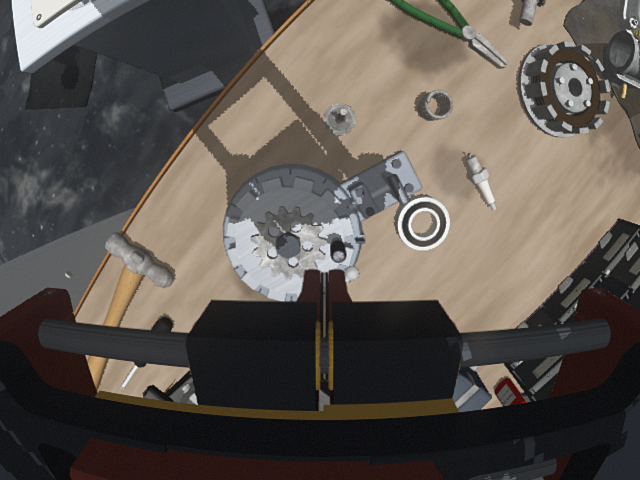

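View pics/s1.png

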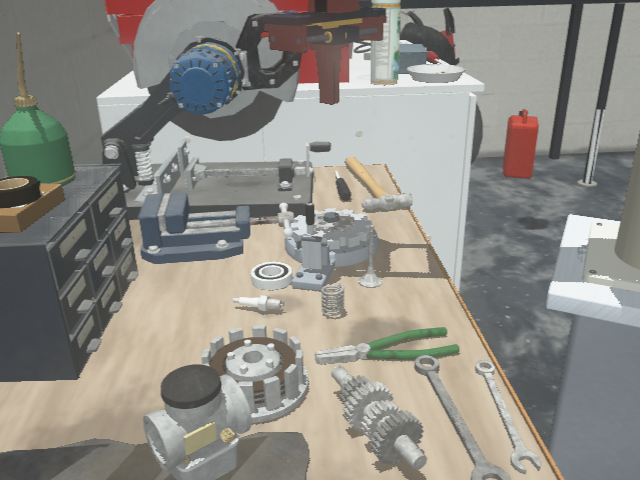

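Run:
```python
from h import *
im=cv2.imread('pics/w1.png')[140:310,210:450]; cv2.imwrite('pics/w1z.png',cv2.resize(im,None,fx=3.3,fy=3.3,interpolation=cv2.INTER_CUBIC))
```

```text
(no output)
```

View pics/w1z.png

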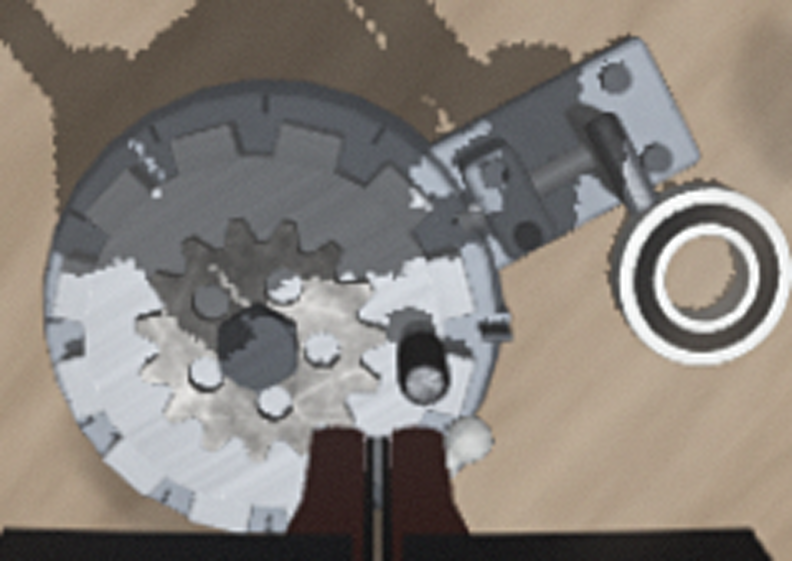

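Run:
```python
from h import *
W=pickle.load(open('pics/w1.pkl','rb'))
t=lambda u,v,z:toplane(W,210+u/3.3,140+v/3.3,z,True)
hub=t(258,350,57)
def s(n,p):
    d=(p-hub)[:2];print(n,p.round(1),np.degrees(np.arctan2(d[1],d[0])).round(1),np.linalg.norm(d).round(1))
s('hub',hub);s('peg',t(425,383,91));s('ptr',t(495,328,36));s('tongue end',(t(640,40,14)+t(702,160,14))/2);s('tabR top',t(640,205,72));s('bearing',t(705,278,16))
```

```text
hub [499.2 147.4  57. ] 0.0 0.0
peg [514.4 194.5  91. ] 72.1 49.5
ptr [520.7 218.2  36. ] 73.1 74.1
tongue end [470.5 297.8  14. ] 100.8 153.1
tabR top [488.7 268.3  72. ] 94.9 121.4
bearing [531.9 292.5  16. ] 77.3 148.8
```

Click 0 is confirmed: the peg is at 72.1° and the pointer at 73.1°. Descending behind the peg.

```bash
python3 -m pendant '[{"dp":[0.002,0.003,-0.04],"turn":[0,0,0],"claw":0},{"dp":[0.002,0.003,-0.08],"turn":[0,0,0],"claw":0},{"dp":[0.002,0.003,-0.12],"turn":[0,0,0],"claw":0},{"dp":[0.002,0.003,-0.15],"turn":[0,0,0],"claw":0},{"dp":[0.002,0.003,-0.17],"turn":[0,0,0],"claw":0},{"dp":[0.002,0.003,-0.186],"turn":[0,0,0],"claw":0},{"dp":[0.002,0.003,-0.186],"turn":[0,0,0],"claw":0}]'
python3 - <<'E'
from h import *
import scipy.spatial.transform as st
grab('wrist','w2');o=ctrl.get_obs();print(o['ee_pos'],st.Rotation.from_rotvec(o['orientation']).as_matrix()[:,1],o['ft_force'])
E
```

```text
t: 2.85
ee_pos: [480.6, 191.5, 64.9]
orientation: [-0.5, -3.098, 0.003]
ft_force: [-0.0, -0.6, 1.0]
width: 0.3
[481.48390422 191.88399015  66.12397957] [ 0.31415091  0.94937211 -0.00133937] [0.54288119 0.95684905 0.40437664]
```

View pics/w2.png

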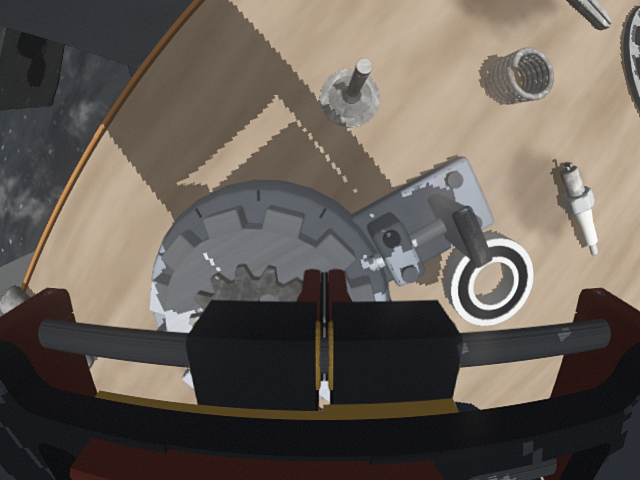

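Run:
```python
from h import *
hub=np.array([498.7,146.5])
def P(n):
    th=np.radians(71.5-30*n);c,s=np.cos(th),np.sin(th)
    return hub+50*np.array([c,s])+17.5*np.array([-s,c])
ns=list(np.arange(0,4.01,.2))+[4.1,4.2,4.3,4.4,4.5,4.6,4.7,4.75]
b=np.array([481.5,191.9]);n0=0
for k,n in enumerate(ns):
    print(round(n,2),((P(n)-b)/1000).round(4),round(-np.radians(30)*(n-n0),3))
    if k%8==7: b=P(n);n0=n;print('--')
```

```text
0.0 [0.0165 0.0076] -0.0
0.2 [0.022  0.0074] -0.105
0.4 [0.0275 0.0066] -0.209
0.6 [0.0329 0.0052] -0.314
0.8 [0.0381 0.0033] -0.419
1.0 [0.0431 0.0008] -0.524
1.2 [ 0.0477 -0.0021] -0.628
1.4 [ 0.0521 -0.0055] -0.733
--
1.6 [ 0.004  -0.0039] -0.105
1.8 [ 0.0075 -0.0081] -0.209
2.0 [ 0.0106 -0.0127] -0.314
2.2 [ 0.0132 -0.0176] -0.419
2.4 [ 0.0153 -0.0228] -0.524
2.6 [ 0.0168 -0.0281] -0.628
2.8 [ 0.0177 -0.0336] -0.733
3.0 [ 0.0181 -0.0391] -0.838
--
3.2 [-0.0002 -0.0055] -0.105
3.4 [-0.001 -0.011] -0.209
3.6 [-0.0024 -0.0164] -0.314
3.8 [-0.0043 -0.0216] -0.419
4.0 [-0.0067 -0.0266] -0.524
4.1 [-0.0081 -0.029 ] -0.576
4.2 [-0.0097 -0.0313] -0.628
4.3 [-0.0113 -0.0335] -0.681
--
4.4 [-0.0018 -0.0021] -0.052
4.5 [-0.0037 -0.0042] -0.105
4.6 [-0.0056 -0.0061] -0.157
4.7 [-0.0077 -0.0079] -0.209
4.75 [-0.0088 -0.0088] -0.236
```

```bash
python3 -m pendant '[{"dp":[0.008,0.004,0],"turn":[0,0,0],"claw":0},{"dp":[0.0165,0.0076,0],"turn":[0,0,0],"claw":0},{"dp":[0.022,0.0074,0],"turn":[0,0,-0.105],"claw":0},{"dp":[0.0275,0.0066,0],"turn":[0,0,-0.209],"claw":0},{"dp":[0.0329,0.0052,0],"turn":[0,0,-0.314],"claw":0},{"dp":[0.0381,0.0033,0],"turn":[0,0,-0.419],"claw":0}]'
python3 - <<'E'
from h import *
import scipy.spatial.transform as st
grab('top','t3');o=ctrl.get_obs();print(o['ee_pos'],st.Rotation.from_rotvec(o['orientation']).as_matrix()[:,1],o['ft_force'])
im=cv2.imread('pics/t3.png')[130:330,250:500];cv2.imwrite('pics/t3z.png',cv2.resize(im,None,fx=3,fy=3,interpolation=cv2.INTER_CUBIC))
E
```

```text
t: 3.5
ee_pos: [516.6, 199.2, 67.7]
orientation: [-1.137, -2.92, -0.001]
ft_force: [-21.1, 21.6, 12.0]
width: 0.6
[517.91924854 198.71144409  67.7371649 ] [ 0.67980939  0.73338699 -0.00164833] [-10.58892181   9.47436839   7.77739468]
```

View pics/t3z.png

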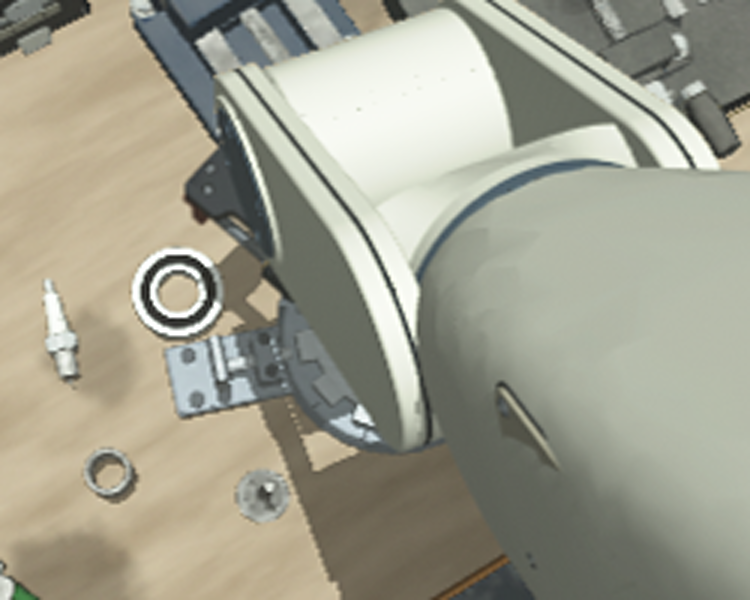

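The top view shows the bystanders unmoved; the arm hides the dial. The force read about 14–30 N, so I'll hold and read it again.

```bash
python3 -m pendant '[{"dp":[0,0,0],"turn":[0,0,0],"claw":0},{"dp":[0,0,0],"turn":[0,0,0],"claw":0}]'
python3 - <<'E'
from h import *
grab('scene','s3');o=ctrl.get_obs();print(o['ee_pos'],o['ft_force'],o['moment'])
W=grab('wrist','w3')
im=cv2.imread('pics/s3.png')[130:330,220:420];cv2.imwrite('pics/s3z.png',cv2.resize(im,None,fx=3,fy=3,interpolation=cv2.INTER_CUBIC))
E
```

```text
t: 3.75
ee_pos: [520.3, 197.3, 67.8]
orientation: [-1.13, -2.931, -0.001]
ft_force: [-3.2, 2.1, 2.1]
width: 0.2
[520.6949334  197.02732823  67.75384529] [-1.63589807  2.25123973  1.97024559] [ 0.14480044  0.19828045 -0.02446542]
```

View pics/s3z.png

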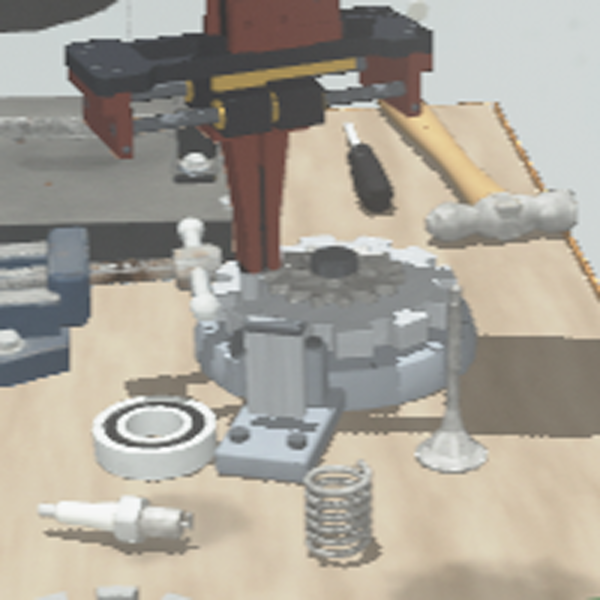

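View pics/w3.png

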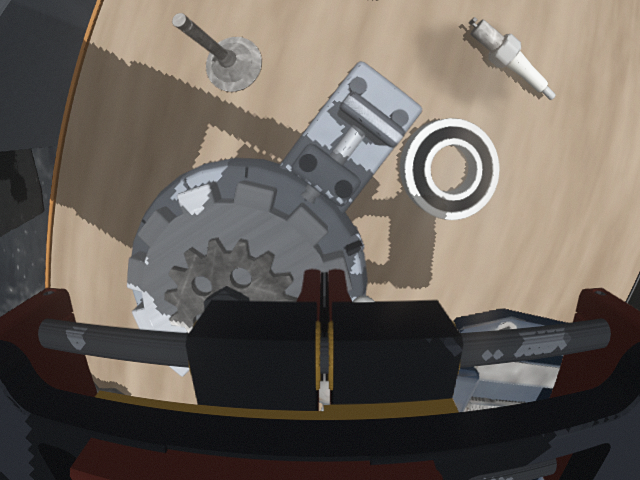

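The force fell back to about 3 N, so the spike was dynamic. I'll continue slower, at 0.1 click per row.

Run:
```python
from h import *
hub=np.array([498.7,146.5])
def P(n):
    th=np.radians(71.5-30*n);c,s=np.cos(th),np.sin(th)
    return hub+50*np.array([c,s])+17.5*np.array([-s,c])
b=0.8
while b<4.6:
    for k in range(1,9):
        n=b+k/10; d=((P(n)-P(b))/1000).round(4); print(round(n,2),d,round(-np.radians(3)*k,3))
    b+=.8;print('--')
```

```text
0.9 [ 0.0025 -0.0012] -0.052
1.0 [ 0.005  -0.0024] -0.105
1.1 [ 0.0074 -0.0039] -0.157
1.2 [ 0.0097 -0.0054] -0.209
1.3 [ 0.0119 -0.0071] -0.262
1.4 [ 0.014  -0.0088] -0.314
1.5 [ 0.0161 -0.0107] -0.367
1.6 [ 0.018  -0.0127] -0.419
--
1.7 [ 0.0018 -0.0021] -0.052
1.8 [ 0.0035 -0.0043] -0.105
1.9 [ 0.0052 -0.0065] -0.157
2.0 [ 0.0066 -0.0089] -0.209
2.1 [ 0.008  -0.0113] -0.262
2.2 [ 0.0092 -0.0138] -0.314
2.3 [ 0.0103 -0.0163] -0.367
2.4 [ 0.0113 -0.0189] -0.419
--
2.5 [ 0.0008 -0.0026] -0.052
2.6 [ 0.0015 -0.0053] -0.105
2.7 [ 0.0021 -0.0081] -0.157
2.8 [ 0.0025 -0.0108] -0.209
2.9 [ 0.0027 -0.0136] -0.262
3.0 [ 0.0028 -0.0163] -0.314
3.1 [ 0.0028 -0.0191] -0.367
3.2 [ 0.0026 -0.0219] -0.419
--
3.3 [-0.0003 -0.0028] -0.052
3.4 [-0.0008 -0.0055] -0.105
3.5 [-0.0014 -0.0082] -0.157
3.6 [-0.0022 -0.0109] -0.209
3.7 [-0.003  -0.0135] -0.262
3.8 [-0.0041 -0.0161] -0.314
3.9 [-0.0052 -0.0186] -0.367
4.0 [-0.0065 -0.021 ] -0.419
--
4.1 [-0.0014 -0.0024] -0.052
4.2 [-0.003  -0.0047] -0.105
4.3 [-0.0046 -0.0069] -0.157
4.4 [-0.0064 -0.009 ] -0.209
4.5 [-0.0083 -0.0111] -0.262
4.6 [-0.0103 -0.013 ] -0.314
4.7 [-0.0123 -0.0149] -0.367
4.8 [-0.0145 -0.0166] -0.419
--
```

```bash
python3 -m pendant '[{"dp":[0.0025,-0.0012,0],"turn":[0,0,-0.052],"claw":0},{"dp":[0.005,-0.0024,0],"turn":[0,0,-0.105],"claw":0},{"dp":[0.0074,-0.0039,0],"turn":[0,0,-0.157],"claw":0},{"dp":[0.0097,-0.0054,0],"turn":[0,0,-0.209],"claw":0},{"dp":[0.0119,-0.0071,0],"turn":[0,0,-0.262],"claw":0},{"dp":[0.014,-0.0088,0],"turn":[0,0,-0.314],"claw":0},{"dp":[0.0161,-0.0107,0],"turn":[0,0,-0.367],"claw":0},{"dp":[0.018,-0.0127,0],"turn":[0,0,-0.419],"claw":0}]'
python3 -m pendant '[{"dp":[0.0018,-0.0021,0],"turn":[0,0,-0.052],"claw":0},{"dp":[0.0035,-0.0043,0],"turn":[0,0,-0.105],"claw":0},{"dp":[0.0052,-0.0065,0],"turn":[0,0,-0.157],"claw":0},{"dp":[0.0066,-0.0089,0],"turn":[0,0,-0.209],"claw":0},{"dp":[0.008,-0.0113,0],"turn":[0,0,-0.262],"claw":0},{"dp":[0.0092,-0.0138,0],"turn":[0,0,-0.314],"claw":0},{"dp":[0.0103,-0.0163,0],"turn":[0,0,-0.367],"claw":0},{"dp":[0.0113,-0.0189,0],"turn":[0,0,-0.419],"claw":0}]'
python3 - <<'E'
from h import *
grab('scene','s4')
im=cv2.imread('pics/s4.png')[130:330,220:420];cv2.imwrite('pics/s4z.png',cv2.resize(im,None,fx=3,fy=3,interpolation=cv2.INTER_CUBIC))
E
```

```text
t: 4.65
ee_pos: [538.5, 186.1, 67.7]
orientation: [-1.719, -2.628, -0.005]
ft_force: [-6.5, 15.4, 2.7]
width: 0.5
t: 5.45
ee_pos: [551.6, 167.5, 67.8]
orientation: [-2.229, -2.214, -0.01]
ft_force: [-1.2, 16.7, -1.4]
width: 0.5
```

View pics/s4z.png

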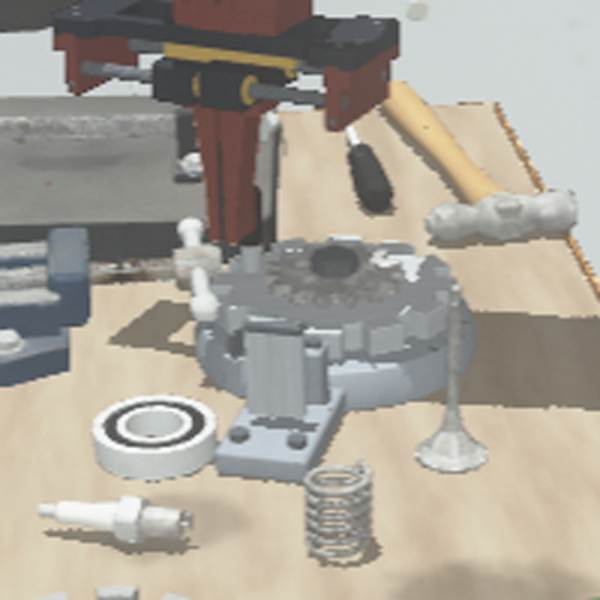

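The finger is beside the peg and no bystander has moved. Before going on, I'll check clearance to the saw parts on the far side.

Run:
```python
from h import *
T=pickle.load(open('pics/top0.pkl','rb'));S=pickle.load(open('pics/scene0.pkl','rb'))
for n,a,b in [('crank',(487,170),(318,147)),('motor',(395,75),(203,80)),('yoke',(520,75),(275,50))]:
    x,e=tri(T,a,S,b);print(n,x.round(),np.round(e,1))
o=ctrl.get_obs();print(o['ee_pos'],o['ft_force'])
```

```text
crank [618. -49. 105.] [0.8 0.8]
motor [729. 147. 260.] [3.6 3.6]
yoke [704. -42. 287.] [2.3 2.3]
[551.8083672  166.93816247  67.81996003] [ 1.01225692  8.86536228 -0.17112932]
```

```bash
python3 -m pendant '[{"dp":[0.0008,-0.0026,0],"turn":[0,0,-0.052],"claw":0},{"dp":[0.0015,-0.0053,0],"turn":[0,0,-0.105],"claw":0},{"dp":[0.0021,-0.0081,0],"turn":[0,0,-0.157],"claw":0},{"dp":[0.0025,-0.0108,0],"turn":[0,0,-0.209],"claw":0},{"dp":[0.0027,-0.0136,0],"turn":[0,0,-0.262],"claw":0},{"dp":[0.0028,-0.0163,0],"turn":[0,0,-0.314],"claw":0},{"dp":[0.0028,-0.0191,0],"turn":[0,0,-0.367],"claw":0},{"dp":[0.0026,-0.0219,0],"turn":[0,0,-0.419],"claw":0}]'
python3 - <<'E'
from h import *
grab('scene','s5')
im=cv2.imread('pics/s5.png')[50:330,150:450];cv2.imwrite('pics/s5z.png',cv2.resize(im,None,fx=2.1,fy=2.1,interpolation=cv2.INTER_CUBIC))
E
```

```text
t: 6.3
ee_pos: [556.3, 145.1, 68.0]
orientation: [2.639, 1.702, 0.015]
ft_force: [5.3, 12.7, -7.1]
width: 0.5
```

View pics/s5z.png

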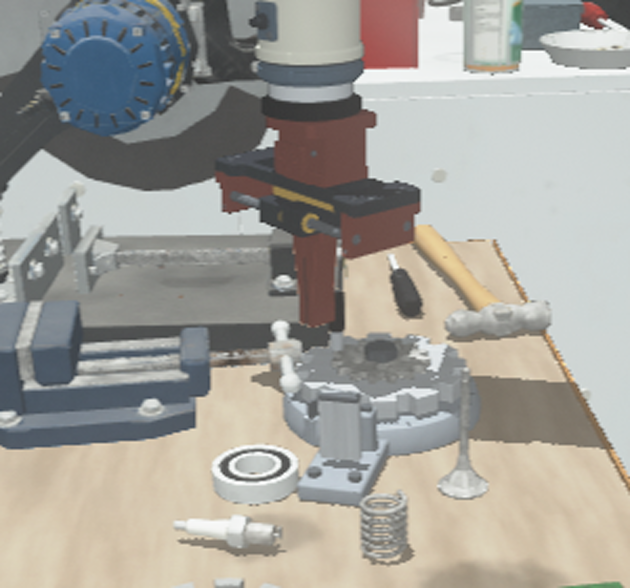

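The peg sleeve is in contact on the finger's right side at (338,310) in the zoom, and the saw is clear.

```bash
python3 -m pendant '[{"dp":[-0.0003,-0.0028,0],"turn":[0,0,-0.052],"claw":0},{"dp":[-0.0008,-0.0055,0],"turn":[0,0,-0.105],"claw":0},{"dp":[-0.0014,-0.0082,0],"turn":[0,0,-0.157],"claw":0},{"dp":[-0.0022,-0.0109,0],"turn":[0,0,-0.209],"claw":0},{"dp":[-0.003,-0.0135,0],"turn":[0,0,-0.262],"claw":0},{"dp":[-0.0041,-0.0161,0],"turn":[0,0,-0.314],"claw":0},{"dp":[-0.0052,-0.0186,0],"turn":[0,0,-0.367],"claw":0},{"dp":[-0.0065,-0.021,0],"turn":[0,0,-0.419],"claw":0}]'
python3 -m pendant '[{"dp":[0,0,0],"turn":[0,0,0],"claw":0},{"dp":[0,0,0],"turn":[0,0,0],"claw":0},{"dp":[0,0,0],"turn":[0,0,0],"claw":0}]'
python3 - <<'E'
from h import *
grab('scene','s6');W=grab('wrist','w6');o=ctrl.get_obs();print(o['ee_pos'],o['ft_force'])
im=cv2.imread('pics/s6.png')[130:330,220:420];cv2.imwrite('pics/s6z.png',cv2.resize(im,None,fx=3,fy=3,interpolation=cv2.INTER_CUBIC))
E
```

```text
t: 7.15
ee_pos: [552.0, 123.4, 68.2]
orientation: [2.935, 1.117, 0.02]
ft_force: [12.9, 7.2, -11.0]
width: 0.3
t: 7.45
ee_pos: [549.1, 121.9, 68.0]
orientation: [2.934, 1.12, 0.01]
ft_force: [4.1, -0.4, 0.3]
width: 0.4
[548.05061358 121.797831    67.76029321] [4.33979646 0.89305488 1.33138956]
```

View pics/s6z.png

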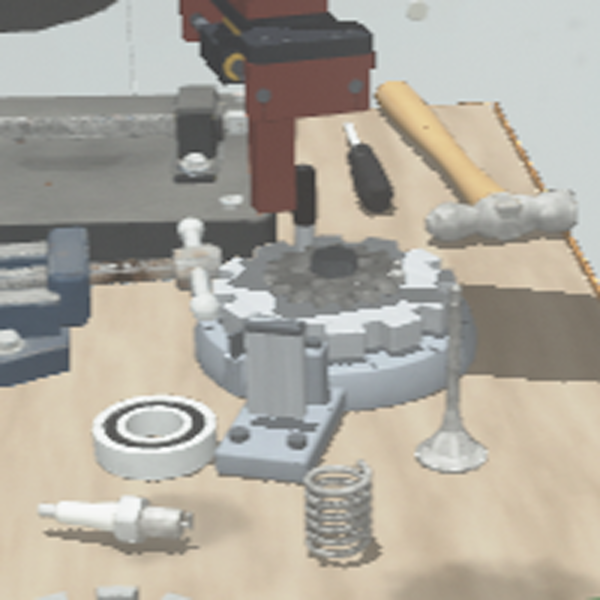

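View pics/w6.png

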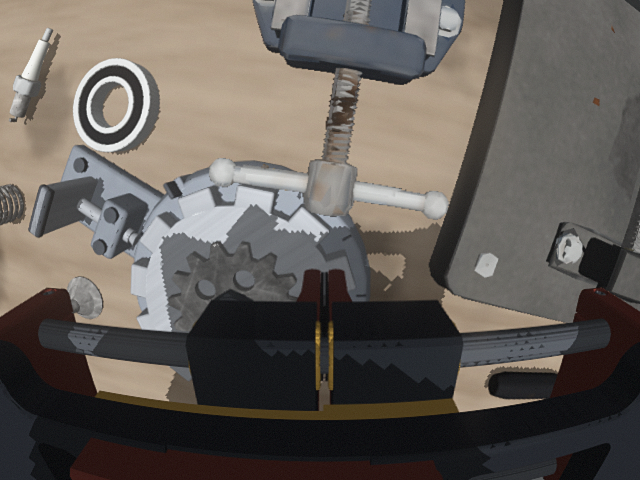

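Run:
```python
from h import *
S=pickle.load(open('pics/s6.pkl','rb'));S0=pickle.load(open('pics/scene0.pkl','rb'))
hub=np.array([498.7,146.5])
for im,(u,v) in((S0,(220+344/3.7,170+130/3.7)),(S,(220+304/3,130+168/3))):
    p=toplane(im,u,v,91);d=p[:2]-hub;print(p,np.degrees(np.arctan2(d[1],d[0])),np.linalg.norm(d))
def P(n):
    th=np.radians(71.5-30*n);c,s=np.cos(th),np.sin(th)
    return hub+50*np.array([c,s])+17.5*np.array([-s,c])
print(P(4))
```

```text
[505.6449168  200.55952733  91.        ] 82.67942573534867 54.50380138039345
[531.43132438 117.00398258  91.        ] -42.023773264292586 44.06080615473769
[544.93772752 120.6480648 ]
```

```bash
python3 -m pendant '[{"dp":[-0.0014,-0.0024,0],"turn":[0,0,-0.052],"claw":0},{"dp":[-0.003,-0.0047,0],"turn":[0,0,-0.105],"claw":0},{"dp":[-0.0046,-0.0069,0],"turn":[0,0,-0.157],"claw":0},{"dp":[-0.0064,-0.009,0],"turn":[0,0,-0.209],"claw":0},{"dp":[-0.0083,-0.0111,0],"turn":[0,0,-0.262],"claw":0},{"dp":[-0.0103,-0.013,0],"turn":[0,0,-0.314],"claw":0},{"dp":[-0.0123,-0.0149,0],"turn":[0,0,-0.367],"claw":0},{"dp":[-0.0123,-0.0149,0],"turn":[0,0,-0.367],"claw":0}]'
python3 -m pendant '[{"dp":[0,0,0],"turn":[0,0,0],"claw":0},{"dp":[0,0,0],"turn":[0,0,0],"claw":0}]'
python3 - <<'E'
from h import *
grab('scene','s7');o=ctrl.get_obs();print(o['ee_pos'],o['ft_force'])
im=cv2.imread('pics/s7.png')[130:330,220:420];cv2.imwrite('pics/s7z.png',cv2.resize(im,None,fx=3,fy=3,interpolation=cv2.INTER_CUBIC))
E
```

```text
t: 8.35
ee_pos: [537.9, 107.2, 67.9]
orientation: [3.09, 0.565, 0.015]
ft_force: [8.6, -2.0, -1.0]
width: 0.4
t: 8.55
ee_pos: [536.0, 106.5, 67.7]
orientation: [3.089, 0.567, 0.008]
ft_force: [5.5, -1.9, 2.8]
width: 0.3
[535.62497116 106.51178599  67.62583526] [ 4.11424538 -0.90906275  1.8345611 ]
```

View pics/s7z.png

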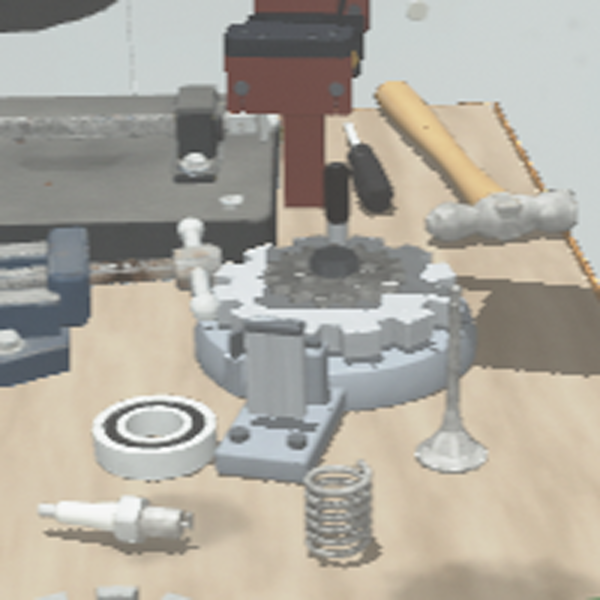

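The peg has gone further. Now I'll back off, lift, and swing round behind the tab; the wrist view from there should show the dial.

```bash
python3 -m pendant '[{"dp":[0.012,0.005,0],"turn":[0,0,0],"claw":0},{"dp":[0.025,0.01,0],"turn":[0,0,0],"claw":0},{"dp":[0.025,0.01,0.05],"turn":[0,0,0],"claw":0},{"dp":[0.025,0.01,0.1],"turn":[0,0,0],"claw":0},{"dp":[0.0,0.05,0.12],"turn":[0,0,0.15],"claw":0},{"dp":[-0.02,0.09,0.12],"turn":[0,0,0.3],"claw":0},{"dp":[-0.04,0.13,0.12],"turn":[0,0,0.45],"claw":0},{"dp":[-0.06,0.17,0.12],"turn":[0,0,0.6],"claw":0}]'
python3 -m pendant '[{"dp":[-0.004,0.011,0],"turn":[0,0,0.14],"claw":0},{"dp":[-0.008,0.022,0],"turn":[0,0,0.28],"claw":0},{"dp":[-0.008,0.022,0],"turn":[0,0,0.42],"claw":0},{"dp":[-0.008,0.022,0],"turn":[0,0,0.56],"claw":0},{"dp":[-0.008,0.022,0],"turn":[0,0,0.7],"claw":0},{"dp":[-0.008,0.022,0],"turn":[0,0,0.81],"claw":0},{"dp":[-0.008,0.022,0],"turn":[0,0,0.81],"claw":0}]'
python3 - <<'E'
from h import *
import scipy.spatial.transform as st
grab('wrist','w8');grab('top','t8');o=ctrl.get_obs();print(o['ee_pos'],np.degrees(np.arctan2(*st.Rotation.from_rotvec(o['orientation']).as_matrix()[[1,0],1])),o['ft_force'])
E
```

```text
t: 9.4
ee_pos: [472.4, 278.2, 187.1]
orientation: [-2.78, -1.462, 0.001]
ft_force: [0.9, 0.6, 0.6]
width: 0.3
t: 10.1
ee_pos: [465.1, 298.9, 186.5]
orientation: [-1.985, -2.435, 0.002]
ft_force: [-0.3, -0.7, 0.4]
width: 0.5
[465.19721885 298.81703375 186.54805856] 11.401286946959374 [ 0.25613464  0.33522618 -0.84833873]
```

View pics/w8.png

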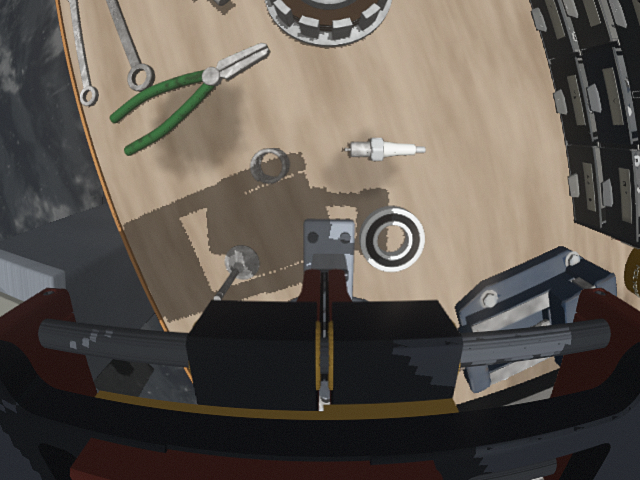

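View pics/t8.png

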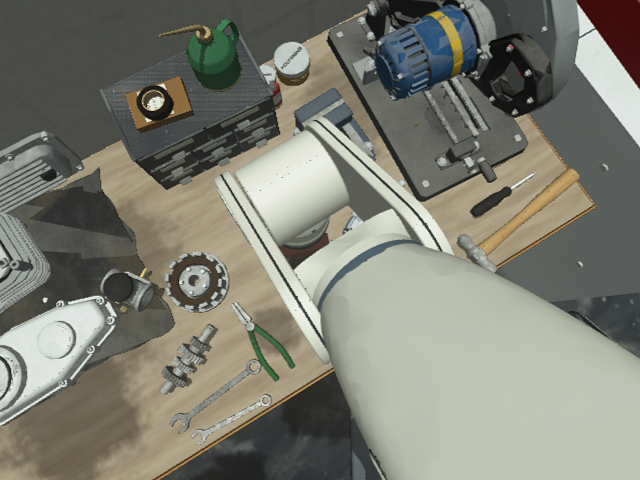

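The dial is hidden in both views, so I'll take the scene camera.

Run:
```python
from h import *
grab('scene','s8')
im=cv2.imread('pics/s8.png')[170:270,260:400];cv2.imwrite('pics/s8z.png',cv2.resize(im,None,fx=5.5,fy=5.5,interpolation=cv2.INTER_CUBIC))
```

```text
(no output)
```

View pics/s8z.png

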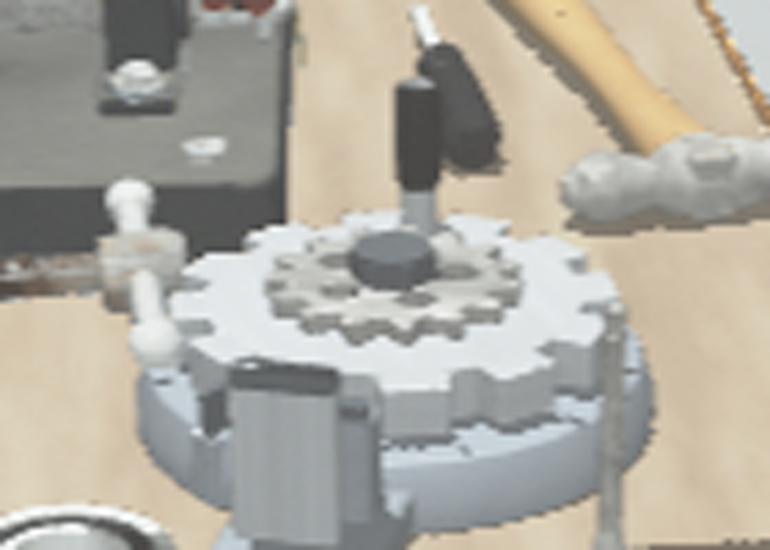

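Run:
```python
from h import *
S=pickle.load(open('pics/s8.pkl','rb'))
R=cv2.Rodrigues(S['rotation'])[0];f=ray(S,0,0);K=np.array([[f,0,S['cx']],[0,f,S['cy']],[0,0,1]])
def pr(p):
    q=R.T@(np.array(p,float)-S['xyz']);q=np.array([q[0],-q[1],-q[2]]);u=K@q/q[2];return ((u[:2]-[260,170])*5.5).round()
hub=np.array([498.7,146.5]);print('nut',pr([*hub,57]))
for n in(3,4,5,6,7):
    th=np.radians(71.5-30*n);c,s=np.cos(th),np.sin(th)
    print(n,pr([*(hub+50*np.array([c,s])),91]),pr([*(hub+50*np.array([c,s])),57]))
```

```text
nut [395. 240.]
3 [275.  96.] [278. 199.]
4 [347.  80.] [349. 182.]
5 [431.  78.] [431. 180.]
6 [505.  90.] [505. 193.]
7 [553. 115.] [552. 220.]
```

Predicted peg-top positions in the zoom are 347 px for n=4, 431 for n=5 and 505 for n=6. I observe 418, with the same roughly -10 px bias as at click 4, so it reads as click 5. Descending behind the tab.

```bash
python3 -m pendant '[{"dp":[0.002,0.002,-0.04],"turn":[0,0,0],"claw":0},{"dp":[0.002,0.002,-0.08],"turn":[0,0,0],"claw":0},{"dp":[0.002,0.002,-0.11],"turn":[0,0,0],"claw":0},{"dp":[0.002,0.002,-0.136],"turn":[0,0,0],"claw":0},{"dp":[0.002,0.002,-0.136],"turn":[0,0,0],"claw":0},{"dp":[0.002,0.002,-0.136],"turn":[0,0,0],"claw":0}]'
python3 - <<'E'
from h import *
grab('scene','s9')
im=cv2.imread('pics/s9.png')[130:330,220:420];cv2.imwrite('pics/s9z.png',cv2.resize(im,None,fx=3,fy=3,interpolation=cv2.INTER_CUBIC))
E
```

```text
t: 10.85
ee_pos: [467.3, 300.7, 50.8]
orientation: [-1.987, -2.433, 0.001]
ft_force: [0.3, 0.7, -0.2]
width: 0.7
```

View pics/s9z.png

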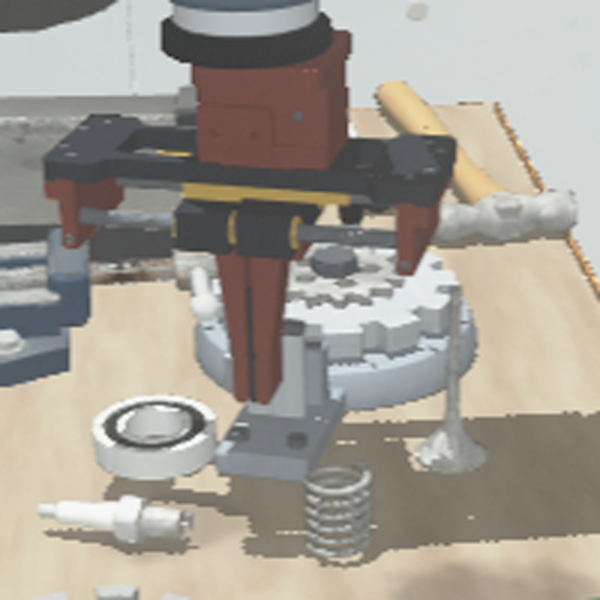

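Fingers are behind the tab with the parts around clear. Pushing slowly inward.

```bash
python3 -m pendant '[{"dp":[0.0012,-0.006,0],"turn":[0,0,0],"claw":0},{"dp":[0.0024,-0.0118,0],"turn":[0,0,0],"claw":0},{"dp":[0.003,-0.015,0],"turn":[0,0,0],"claw":0},{"dp":[0.0036,-0.018,0],"turn":[0,0,0],"claw":0},{"dp":[0.0042,-0.021,0],"turn":[0,0,0],"claw":0},{"dp":[0.0048,-0.0235,0],"turn":[0,0,0],"claw":0},{"dp":[0.0054,-0.0265,0],"turn":[0,0,0],"claw":0},{"dp":[0.006,-0.029,0],"turn":[0,0,0],"claw":0}]'
python3 -m pendant '[{"dp":[0.0004,-0.002,0],"turn":[0,0,0],"claw":0},{"dp":[0.0004,-0.002,0],"turn":[0,0,0],"claw":0}]'
```

```text
t: 11.7
ee_pos: [473.4, 271.7, 50.8]
orientation: [-1.986, -2.434, -0.001]
ft_force: [-0.6, 1.3, 1.7]
width: 0.5
t: 11.9
ee_pos: [473.8, 269.4, 50.6]
orientation: [1.986, 2.434, -0.0]
ft_force: [-0.3, 0.0, 0.0]
width: 0.7
```

```bash
python3 -m pendant '[{"dp":[0.0003,-0.0015,0],"turn":[0,0,0],"claw":0},{"dp":[0.0006,-0.003,0],"turn":[0,0,0],"claw":0}]';python3 -m pendant '[{"dp":[0.0003,-0.0015,0],"turn":[0,0,0],"claw":0},{"dp":[0.0006,-0.003,0],"turn":[0,0,0],"claw":0}]'
python3 - <<'E'
from h import *
grab('scene','s10')
im=cv2.imread('pics/s10.png')[130:330,220:420];cv2.imwrite('pics/s10z.png',cv2.resize(im,None,fx=3,fy=3,interpolation=cv2.INTER_CUBIC))
E
```

```text
t: 12.1
ee_pos: [474.3, 266.7, 50.6]
orientation: [-1.986, -2.434, -0.0]
ft_force: [-0.1, 2.1, 1.1]
width: 0.5
t: 12.3
ee_pos: [474.9, 264.0, 50.7]
orientation: [-1.986, -2.433, -0.001]
ft_force: [-4.5, 11.8, 1.2]
width: 0.6
```

View pics/s10z.png

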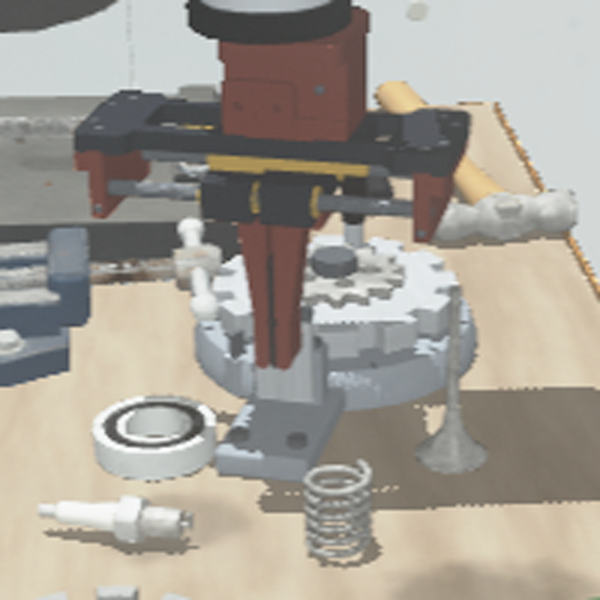

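Force has risen to 12.6 N at a finger radius of 120 mm, which matches the end stop (tab face at 110 mm plus a 10 mm half finger). One small further press to confirm.

```bash
python3 -m pendant '[{"dp":[0.0002,-0.001,0],"turn":[0,0,0],"claw":0},{"dp":[0.0003,-0.0015,0],"turn":[0,0,0],"claw":0},{"dp":[0.0003,-0.0015,0],"turn":[0,0,0],"claw":0}]'
python3 -m pendant '[{"dp":[-0.003,0.012,0],"turn":[0,0,0],"claw":0},{"dp":[-0.006,0.03,0],"turn":[0,0,0],"claw":0},{"dp":[-0.006,0.03,0.04],"turn":[0,0,0],"claw":0},{"dp":[-0.006,0.03,0.08],"turn":[0,0,0],"claw":0},{"dp":[-0.006,0.03,0.13],"turn":[0,0,0],"claw":0},{"dp":[-0.006,0.03,0.18],"turn":[0,0,0],"claw":0}]'
python3 - <<'E'
from h import *
grab('scene','s11')
im=cv2.imread('pics/s11.png')[170:270,260:400];cv2.imwrite('pics/s11z.png',cv2.resize(im,None,fx=5.5,fy=5.5,interpolation=cv2.INTER_CUBIC))
E
```

```text
t: 12.65
ee_pos: [475.0, 263.9, 50.8]
orientation: [-1.986, -2.432, -0.003]
ft_force: [-4.0, 12.0, -1.7]
width: 0.5
t: 13.25
ee_pos: [468.5, 291.8, 232.0]
orientation: [-1.986, -2.434, 0.003]
ft_force: [1.4, 0.4, -0.3]
width: 0.5
```

View pics/s11z.png

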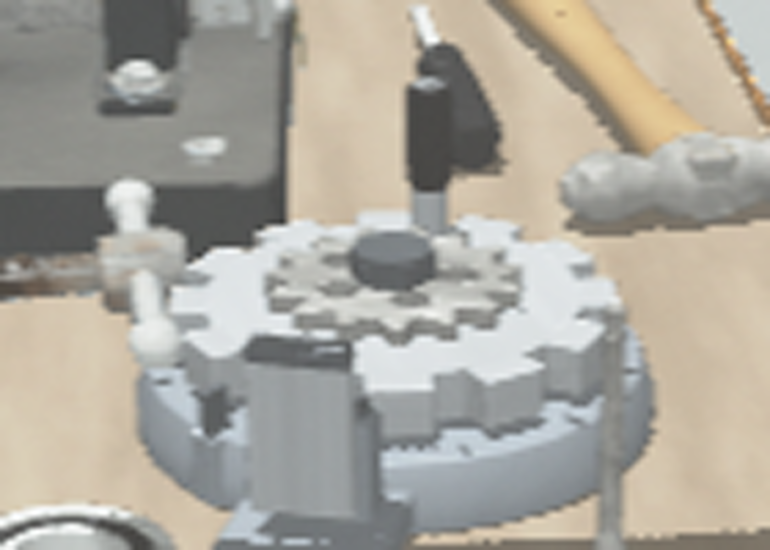

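Run:
```python
from h import *
rows=[]
for n in('scene0','s8','s11'):
    im=cv2.imread(f'pics/{n}.png')[205:260,285:380];rows.append(cv2.resize(im,None,fx=6,fy=3.6,interpolation=cv2.INTER_CUBIC))
cv2.imwrite('pics/cmp.png',np.vstack(rows))
# numeric projection of lug rim: measure patterns by polar unwrapping of dial top plane
hub=np.array([498.7,146.5])
sig={}
for n in('scene0','s8','s11'):
    S=pickle.load(open(f'pics/{n}.pkl','rb'));R=cv2.Rodrigues(S['rotation'])[0];f=ray(S,0,0)
    g=cv2.cvtColor(S['pixels'],cv2.COLOR_BGR2GRAY)
    print(n,S['xyz'],S['rotation'])
    ang=np.radians(np.arange(-100,60,.25)) 
    out=[]
    P=np.array([[hub[0]+r*np.cos(a),hub[1]+r*np.sin(a),41] for r in(61,63,65) for a in ang])
    q=(P-S['xyz'])@R;u=S['cx']+f*q[:,0]/-q[:,2];v=S['cy']-f*q[:,1]/-q[:,2]
    s=cv2.remap(g,u.astype(np.float32).reshape(3,-1),v.astype(np.float32).reshape(3,-1),cv2.INTER_CUBIC).astype(float).mean(0)
    sig[n]=s
    ph=np.angle(np.sum((s-s.mean())*np.exp(-12j*ang)*np.hanning(len(ang))))/12
    print(n,'phase deg',np.degrees(ph))
```

```text
scene0 [118.05923133 958.76840661 432.27090765] [ 0.36394864 -1.46802117 -2.32216402]
scene0 phase deg -10.700965987120052
s8 [118.05923133 958.76840661 432.27090765] [ 0.36394864 -1.46802117 -2.32216402]
s8 phase deg -4.026598825381101
s11 [118.05923133 958.76840661 432.27090765] [ 0.36394864 -1.46802117 -2.32216402]
s11 phase deg 0.2863056946991503
```

View pics/cmp.png

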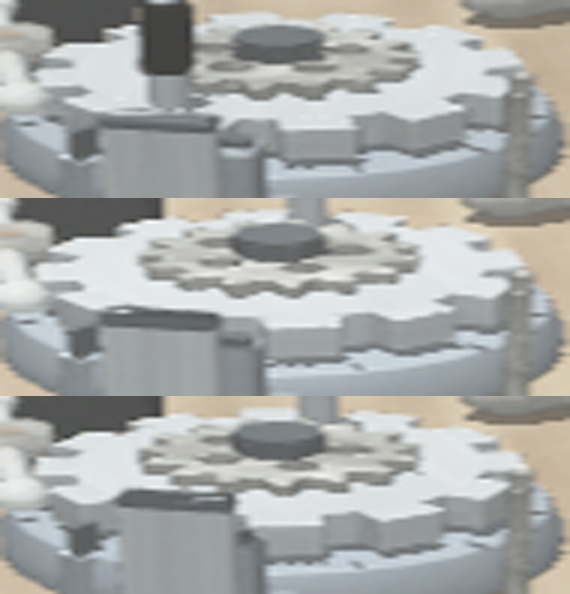

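The lug pattern looks a few degrees further clockwise than before the bolt went in. The arm moves clear so that the top camera can measure the dial properly.

```bash
python3 -m pendant '[{"dp":[-0.01,-0.045,0.03],"turn":[0,0,-0.12],"claw":0},{"dp":[-0.022,-0.09,0.04],"turn":[0,0,-0.24],"claw":0},{"dp":[-0.035,-0.135,0.04],"turn":[0,0,-0.36],"claw":0},{"dp":[-0.048,-0.18,0.04],"turn":[0,0,-0.48],"claw":0},{"dp":[-0.06,-0.225,0.04],"turn":[0,0,-0.6],"claw":0},{"dp":[-0.07,-0.27,0.04],"turn":[0,0,-0.72],"claw":0},{"dp":[-0.08,-0.315,0.04],"turn":[0,0,-0.84],"claw":0},{"dp":[-0.09,-0.36,0.04],"turn":[0,0,-0.96],"claw":0}]'
python3 -m pendant '[{"dp":[-0.012,-0.045,0],"turn":[0,0,0],"claw":0},{"dp":[-0.024,-0.09,0],"turn":[0,0,0],"claw":0},{"dp":[-0.036,-0.135,0],"turn":[0,0,0],"claw":0},{"dp":[-0.048,-0.18,0],"turn":[0,0,0],"claw":0},{"dp":[-0.06,-0.225,0],"turn":[0,0,0],"claw":0},{"dp":[-0.072,-0.27,0],"turn":[0,0,0],"claw":0},{"dp":[-0.072,-0.27,0],"turn":[0,0,0],"claw":0}]'
python3 - <<'E'
from h import *
grab('top','t12');grab('scene','s12')
z=[cv2.resize(cv2.imread(f'pics/{n}.png')[180:300,300:430],None,fx=4,fy=4,interpolation=cv2.INTER_CUBIC)[:, :395+125] for n in('top0','t12')]
cv2.imwrite('pics/t12z.png',cv2.resize(np.hstack(z),(800,369)));
im=cv2.imread('pics/t12.png')[180:310,260:430];cv2.imwrite('pics/t12zz.png',cv2.resize(im,None,fx=4.6,fy=4.6,interpolation=cv2.INTER_CUBIC))
E
```

```text
t: 14.1
ee_pos: [378.2, -69.4, 270.6]
orientation: [2.888, 1.235, -0.0]
ft_force: [0.9, -0.3, 0.4]
width: 0.4
t: 14.8
ee_pos: [305.9, -342.2, 270.6]
orientation: [2.887, 1.234, -0.002]
ft_force: [-0.2, 1.1, -1.0]
width: 0.5
```

View pics/t12z.png

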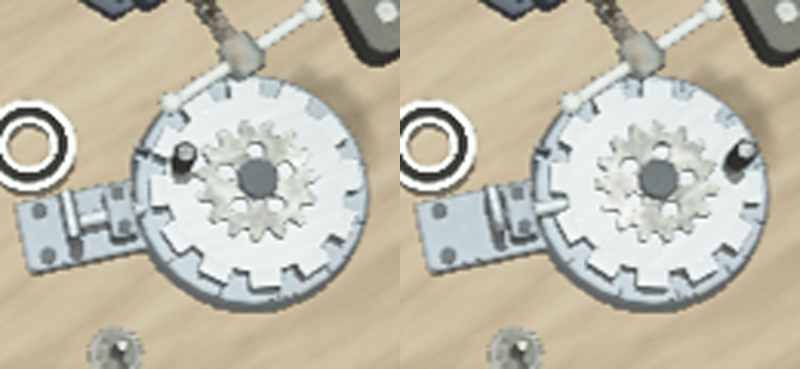

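View pics/t12zz.png

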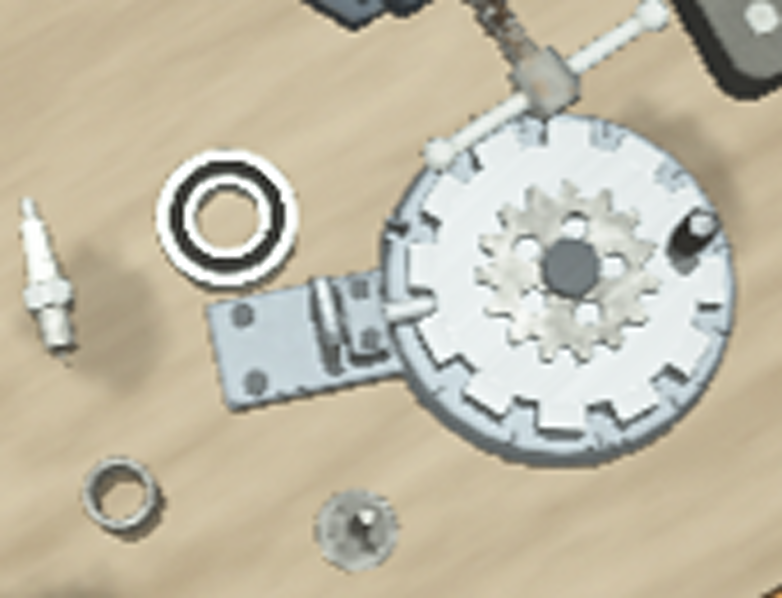

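Run:
```python
from h import *
sig={}
for n in('top0','t12'):
    S=pickle.load(open(f'pics/{n}.pkl','rb'));R=cv2.Rodrigues(S['rotation'])[0];f=ray(S,0,0)
    t=lambda u,v,z:toplane(S,260+u/4.6,180+v/4.6,z)
    hub=t(570,267,57); peg=t(*((461,225) if n=='top0' else (703,223)),91)
    d=(peg-hub)[:2];print(n,'peg',np.degrees(np.arctan2(d[1],d[0])),np.linalg.norm(d))
    g=cv2.cvtColor(S['pixels'],cv2.COLOR_BGR2GRAY);ang=np.radians(np.arange(0,360,.25))
    def unw(rs,z,c):
        P=np.array([[c[0]+r*np.cos(a),c[1]+r*np.sin(a),z] for r in rs for a in ang]);q=(P-S['xyz'])@R
        u=S['cx']+f*q[:,0]/-q[:,2];v=S['cy']-f*q[:,1]/-q[:,2]
        return cv2.remap(g,u.astype(np.float32).reshape(len(rs),-1),v.astype(np.float32).reshape(len(rs),-1),cv2.INTER_CUBIC).astype(float).mean(0)
    s=unw((61,63,65),41,hub); sel=(ang>np.radians(200))&(ang<np.radians(320))
    ph=np.degrees(np.angle(np.sum((s[sel]-s[sel].mean())*np.exp(12j*ang[sel]))))/12; print('lug phase mod30',ph)
    a=(t(205,308,14)+t(232,410,14))/2-hub; print('tongue', np.degrees(np.arctan2(a[1],a[0])))
    sig[n]=unw((36,38),57,hub)
S=None
t12=pickle.load(open('pics/t12.pkl','rb'));tb=lambda u,v,z:toplane(t12,260+u/4.6,180+v/4.6,z)
tab=(tb(318,280,72)+tb(337,365,72))/2;hub=tb(570,267,57);print('tab r',np.linalg.norm((tab-hub)[:2]))
```

```text
top0 peg 76.54227643998915 50.193319859799864
lug phase mod30 6.930306899471081
tongue 101.51423727252133
t12 peg -77.58596107637348 51.24854544348535
lug phase mod30 -0.44750428649445956
tongue 101.51423727252133
tab r 106.43071573916173
```

Run:
```python
from h import *
im=cv2.imread('pics/w1.png')[158:218,222:352]; cv2.imwrite('pics/w1zz.png',cv2.resize(im,None,fx=6,fy=6,interpolation=cv2.INTER_CUBIC))
```

```text
(no output)
```

View pics/w1zz.png

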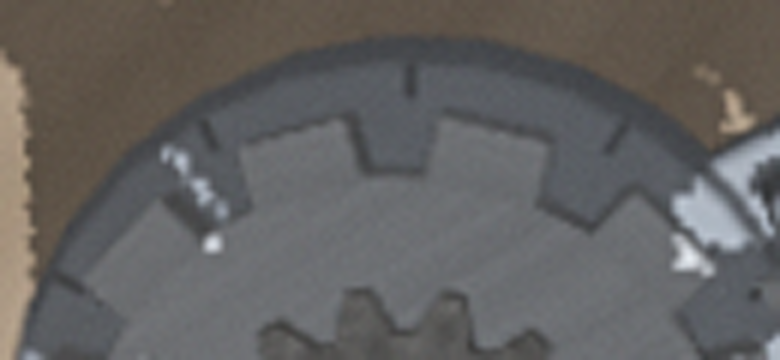

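Run:
```python
from h import *
W=pickle.load(open('pics/w1.pkl','rb'))
t=lambda u,v,z:toplane(W,222+u/6,158+v/6,z,True)
hub=toplane(W,210+258/3.3,140+350/3.3,57,True)
def A(p): d=(p-hub)[:2];return np.degrees(np.arctan2(d[1],d[0])).round(1),np.linalg.norm(d).round(1)
for n,l,o,i in(('A',(410,82),(394,119),(397,172)),('B',(617,138),(591,167),(566,219)),('C',(208,133),(202,175),(228,222))):
    print(n,'line',A(t(*l,22)),'gap out',A(t(*o,41)),'in',A(t(*i,41)))
```

```text
A line (np.float64(161.7), np.float64(71.8)) gap out (np.float64(162.6), np.float64(67.0)) in (np.float64(162.3), np.float64(58.0))
B line (np.float64(131.1), np.float64(71.8)) gap out (np.float64(133.0), np.float64(67.0)) in (np.float64(132.5), np.float64(57.2))
C line (np.float64(-168.3), np.float64(72.8)) gap out (np.float64(-167.7), np.float64(67.1)) in (np.float64(-167.3), np.float64(57.8))
```

Initially, the gaps sit about 1° from the rim lines, so this measurement is precise. I'll return the arm to the same viewpoint and repeat it on the locked dial.

```bash
python3 -m pendant '[{"dp":[0.015,0.046,0],"turn":[0,0,0.14],"claw":0},{"dp":[0.03,0.092,0],"turn":[0,0,0.28],"claw":0},{"dp":[0.045,0.138,0],"turn":[0,0,0.42],"claw":0},{"dp":[0.06,0.184,0],"turn":[0,0,0.56],"claw":0},{"dp":[0.075,0.23,0],"turn":[0,0,0.7],"claw":0},{"dp":[0.09,0.276,0],"turn":[0,0,0.84],"claw":0},{"dp":[0.105,0.322,0],"turn":[0,0,0.98],"claw":0},{"dp":[0.12,0.368,0],"turn":[0,0,1.12],"claw":0}]'
python3 -m pendant '[{"dp":[0.013,0.042,0],"turn":[0,0,0.14],"claw":0},{"dp":[0.027,0.083,0],"turn":[0,0,0.28],"claw":0},{"dp":[0.04,0.124,0],"turn":[0,0,0.42],"claw":0},{"dp":[0.054,0.166,-0.01],"turn":[0,0,0.56],"claw":0},{"dp":[0.054,0.166,-0.018],"turn":[0,0,0.7],"claw":0},{"dp":[0.054,0.166,-0.018],"turn":[0,0,0.84],"claw":0},{"dp":[0.054,0.166,-0.018],"turn":[0,0,0.9],"claw":0},{"dp":[0.054,0.166,-0.018],"turn":[0,0,0.9],"claw":0}]'
python3 - <<'E'
from h import *
grab('wrist','w13')
im=cv2.imread('pics/w13.png')[158:218,222:352]; cv2.imwrite('pics/w13zz.png',cv2.resize(im,None,fx=6,fy=6,interpolation=cv2.INTER_CUBIC))
im=cv2.imread('pics/w13.png')[140:310,210:450]; cv2.imwrite('pics/w13z.png',cv2.resize(im,None,fx=3.3,fy=3.3,interpolation=cv2.INTER_CUBIC))
print(ctrl.get_obs()['ee_pos'])
E
```

```text
t: 15.7
ee_pos: [426.3, 33.6, 270.8]
orientation: [1.775, 2.592, -0.0]
ft_force: [0.7, -0.3, 0.3]
width: 0.3
t: 16.5
ee_pos: [479.6, 197.5, 252.3]
orientation: [-0.478, -3.104, 0.001]
ft_force: [-0.1, 0.5, -0.0]
width: 0.4
[479.91957732 197.22254222 252.52418664]
```

View pics/w13zz.png

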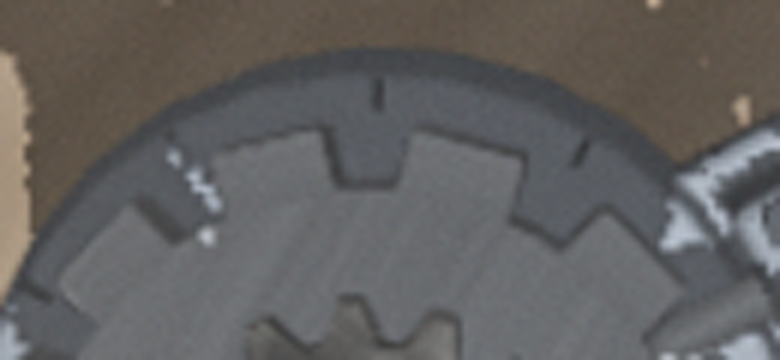

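View pics/w13z.png

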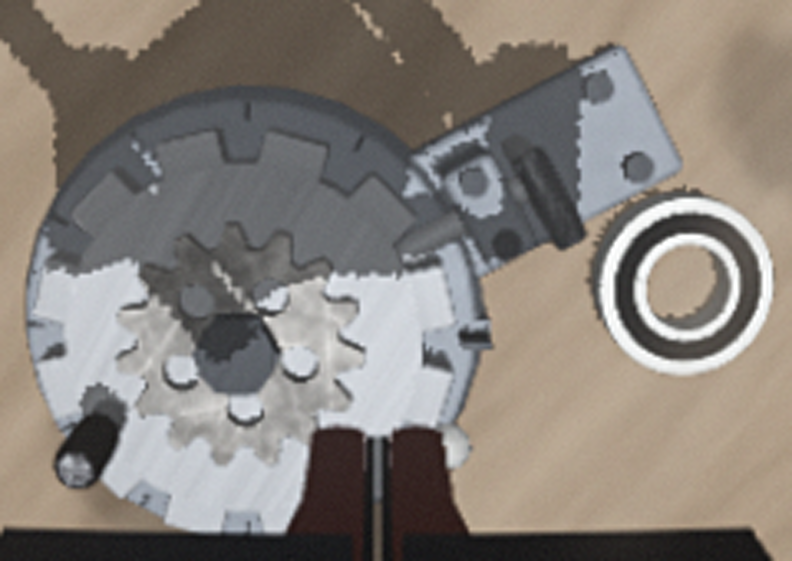

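Run:
```python
from h import *
W=pickle.load(open('pics/w13.pkl','rb'))
t=lambda u,v,z:toplane(W,222+u/6,158+v/6,z,True)
for hz in((236,353),(238,356)):
  hub=toplane(W,210+hz[0]/3.3,140+hz[1]/3.3,57,True);print(hub)
  def A(p): d=(p-hub)[:2];return np.degrees(np.arctan2(d[1],d[0])).round(1),np.linalg.norm(d).round(1)
  for n,l,o,i in(('A',(377,95),(367,131),(367,187)),('B',(583,152),(564,185),(538,233))):
    print(n,'line',A(t(*l,22)),'gap out',A(t(*o,41)),'in',A(t(*i,41)))
  print('peg',A(toplane(W,210+78/3.3,140+468/3.3,91,True)))
```

```text
[498.20536432 147.61367388  57.        ]
A line (np.float64(161.5), np.float64(70.6)) gap out (np.float64(161.2), np.float64(66.0)) in (np.float64(161.2), np.float64(56.5))
B line (np.float64(130.5), np.float64(71.0)) gap out (np.float64(131.0), np.float64(66.4)) in (np.float64(130.5), np.float64(57.1))
peg (np.float64(-77.5), np.float64(50.1))
[499.28871522 147.88666757  57.        ]
A line (np.float64(162.0), np.float64(71.5)) gap out (np.float64(161.7), np.float64(66.9)) in (np.float64(161.8), np.float64(57.4))
B line (np.float64(131.3), np.float64(71.5)) gap out (np.float64(131.8), np.float64(66.9)) in (np.float64(131.5), np.float64(57.6))
peg (np.float64(-78.8), np.float64(50.2))
```

The locked dial's gaps are within 0.5° of the rim lines, so it reads about 2.62 rad. The tab is at radius 106.4 mm (home is 106) and the arm touches nothing. A quick check of the bystanders, then I'll hand in.

Run:
```python
from h import *
d=cv2.absdiff(cv2.imread('pics/top0.png'),cv2.imread('pics/t12.png')).max(2)
for n,u,v,r in(('bearing',309,227,18),('plug',270,240,18),('spring',287,288,12),('valve',337,295,12)):
    print(n,(d[v-r:v+r,u-r:u+r]>40).sum())
print(ctrl.get_obs()['ft_force']); print(ctrl.close_job())
```

```text
bearing 9
plug 0
spring 0
valve 0
[-0.2592252  -0.73760303 -0.53447587]
the job is handed in; nothing more can be done
None
```

The dial is locked five clicks clockwise of the zero pointer, and the job is handed in. The peg stood at click 0 at the start. I pushed it round clockwise with closed fingers, let it settle, then pushed the bolt home by its tab.

**Last checks:**
- **Dial:** in the wrist view the lug gaps line up with the rim's click lines to about 0.5°, so it reads about 2.62 rad. The peg is at about -78° in the world frame, and five clicks corresponds to -78.5°.
- **Bolt:** the tab is 106.4 mm from the axis, against 106 mm when fully home. The push ended at a firm stop of about 12 N.
- **Bystanders:** the top camera shows the plug, spring and valve unchanged. A few pixels differ around the bearing, which I put down to noise or shadow.
- **Arm:** clear of everything, with under 1 N at the wrist.

**Less certain or in disagreement:**
- **Before the bolt went in:** the dial stood about 3–4° short of the exact stop, at about 2.55 rad, and the bolt's nose centred it. That is inside the allowed 2.49 to 2.75, but nearer the lower edge. Another scene-camera comparison, with the start image, put it slightly past the stop.
- **Top-camera turn angle:** this came out at 154–157°. I trusted the closer wrist view, which gives about 150°.
- **Push forces:** while the dial was turning, the wrist force peaked at about 30 N, well above the 3 N click force. It fell back when I held still and was lower (up to about 18 N) once I slowed down.

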